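# Sweep the counted filter discs into the tray's trough and shut its lid

## Robot

A 7-joint arm with a two-finger parallel gripper is mounted at the origin on a cart in front of the work surface, level with it; the furniture and walls round the work are solid. World frame = base frame: x ahead of the robot, y to its left, z up, the work surface at z = 0. Lengths are in m, angles in rad, forces in N, time in s.
With the tool pointing down it reaches from about 0.425 to 0.925 m from the base axis. Payload 6.8 kg.
Tool frame: the origin (TCP) lies midway between the tips of the shut fingers; the grasp point (between the pads) lies r.grip_point_offset behind it (r.grip_point_offset is the distance from the TCP to the grasp point, in m); z points along the fingers, y is the line along which they close (so a half turn about z gives the same grasp; the last joint's range is limited). The gripper opens to 85 mm and grips with 20 to 120 N. Pads are 22 mm wide; open, the fingers measure 114 mm over their backs; the gripper's body (76 mm by 85 mm) begins 54 mm behind the grasp point. The pads swing forward as they close: fully open they stand 13 mm farther back than shut.
Start: joints at [1.141, 0.477, 0.022, 1.555, -0.011, 1.109, -0.083], TCP at [0.213, -0.64, 0.231] pointing down, gripper open.
Joint ranges: [-2.96, 2.96], [-0.34, 2.1], [-1.41, 1.46], [0.24, 2.44], [-1.37, 4.51], [0.17, 1.92], [-2.96, 2.96]. Speed limits (rad/s): [2.39, 2.39, 3.14, 3.14, 3.14, 3.14, 3.14].

## Interface

Orientations are given as a rotation vector (axis times angle).
In Python, from bench import r gives the robot as it stands. The module is installed in compiled form; this text tells all that it offers.
- The arm moves only by the shell command python3 -m crank 'ROWS' [FORCE]. ROWS is JSON, a list of rows, each a list of 5 numbers: the shift along the world's x, y, z in units of 200 mm (1.0 is 200 mm), then the turn about the world's z in units of 45 degrees (1.0 is 45 degrees), then the opening, from -1 (shut) to 1 (fully open). In form: [[dx, dy, dz, turn, jaw], ...]. A call has 1 to 8 rows; each row shifts and turns the commanded pose from where the row before left it; what a row does not reach is not made up. A row lasts 1/12 s, in which the tool goes at most 41.7 mm and 7.16 degrees, less where a joint would pass 70% of its speed; a pose out of reach is approached as far as the arm can. A call with a number of a shift or a turn outside -1 to 1 is refused whole. A call with a gripper value outside its range is refused whole. The fingers move at their own pace and stop on an object; FORCE is the grip in N (left out, the last holds). Time passes only in rows, so rows that do not move let the fingers close. It gives the time, the measured TCP pose, the force, the opening and the grip force at its end, in the units of the state.
- r.get_obs(): the state, without advancing time (a new reading comes with each control period).
- r.grab_frame(name): name is "scene" or "top"; returns the picture (420x560x3 uint8, blue, green, red); there is no depth.
- r.camera_model(name): a dict with "fx", "fy", "cx", "cy" (pixels), "R" (3x3) and "t" (3): a world point X has camera coordinates R X + t. Camera axes: x right, y down, z forward; pixel columns grow to the right and rows downward; lengths in m; the calibration is good to about 2 mm. A picture is of the moment at which its call begins. camera_model takes no time and is no camera call.
- r.hand_in(): hands the job in; it is judged then, once.
The state is a dict: "clock": time; "joints": joint angles; "qvel": joint speeds; "tau": joint torques, N m; "tcp_pos": TCP position; "orientation": TCP orientation; "contact_force": force on the tool from outside, world axes, zero at the start; "moment": the same for the moment, N m; "grip_width": finger opening in m; "gripper_force": force on a finger pad.
Only numpy, scipy, OpenCV 4.12 (cv2) and the standard library are available. Lean on these libraries where they do the work, as an engineer would, in place of code of your own. Each camera call takes 0.05 s, during which the arm holds its last target. There are 200 camera calls.

## Task

The three round filter discs on the counting tray have been counted: sweep them gently across the plate with the outside of your fingers and over its left edge into the trough, so that all three lie in it; do not pick them up or press hard on them. Then swing the trough's lid over with a fingertip and push it fully shut. Leave the square specimen card where it lies on the plate, and do not disturb the other things on the desk.

Things in the scene. Friction and masses are not known exactly. Their poses are not given: they have to be found in the camera images.
- counting_tray: grey plastic counting tray, fixed, 212 x 285 mm. Origin at desk level under the middle of the lip, the straight edge where plate ends and trough begins; x along the lip, y from plate to trough (to the robot's left), z up. Plate: level, top z 30 mm, clear area x -101 to 101, y -209 to 0 mm; rims 5 mm thick, top z 38 mm, on three sides, none at the lip, which has a bright edge strip
- trough_floor (a point): centre of the trough's floor, z 6 mm, at tray y 33 mm. Inside, the trough spans tray x -101 to 101 mm and y 0 (the lip) to 66 mm; its outer wall is y 66 to 71 mm, top z 31 mm, and carries the lid's hinge
- trough_lid (a joint): angle of the trough's aluminium lid (rad): 0 shut, level over the trough; 1.57 upright; starts at 1.9 to 2.35, leaning outward to the left (stop at 2.4). Hinge axis parallel to the tray's x at tray y 71, z 33 mm; free edge 74 mm from it. The stiff hinge stays where it is left; about 1 N at the free edge turns it, so the lid has to be pushed all the way down
- lid_edge (a point): middle of the lid's free edge, 74 mm from the hinge. The lid is a panel 196 mm long, 3 mm thick; its free edge has a 2 mm raised bead and a finger tab 50 mm long standing out 5 mm more. Shut, its upper face is at tray z 35 mm (bead 37 mm), and the free edge overlaps the plate by 3 mm
- disc_04: filter disc: a grey-white filter in a round white plastic holder, 52 mm in diameter, 7 mm thick, about 15 g, loose, lying flat on the plate; origin at the centre of its underside, z up
- disc_08: filter disc: a grey-white filter in a round white plastic holder, 52 mm in diameter, 8 mm thick, about 15 g, loose, lying flat on the plate; origin at the centre of its underside, z up
- disc_13: filter disc: a grey-white filter in a round white plastic holder, 52 mm in diameter, 7 mm thick, about 15 g, loose, lying flat on the plate; origin at the centre of its underside, z up; it lies in line with disc_04, about 92 mm behind it on the side away from the trough
- specimen_card: white square card with a round coin specimen, 46 x 46 x 10 mm, loose on the plate beside the discs; stays there; origin at the centre of its underside. Discs and card lie in three lanes about 66 mm apart along the tray's x; which lane is whose varies
- ring: black rubber ring, 57 mm, 9 mm thick, flat on the desk, a bystander; origin at the centre of its underside
- vial_amber: capped amber sample vial, 24 mm in diameter, 55 mm tall, standing on the desk behind the tray, a bystander; origin at the centre of its underside
- vial_clear: capped pale sample vial, 24 mm in diameter, 55 mm tall, standing on the desk behind the tray, a bystander; origin at the centre of its underside
- tweezers: steel tweezers, 126 x 9 x 8 mm, lying on the desk in front of the tray, a bystander; origin at the centre of the underside
- marker: black marker pen, 135 mm long, 13 mm thick, lying on the desk to the right of the tray, a bystander; origin at the centre of the underside
- empty_holder: empty round filter holder, white, 46 mm in diameter, 8 mm thick, lying on the desk well to the right of the tray, a bystander, not one of the counted discs; origin at the centre of its underside
Mind the look-alikes: they are no part of the job. What is shaped like the disc_04 but green or yellow is not meant. Leave any purple look-alike of the disc_13 alone.

How it is judged:
By the outcome, as a careful person would: the job done as asked, in the order asked, and still so for the second after the job is handed in, with the robot touching nothing.
It also fails if it takes over 61 s, if anything falls off the work surface, if the arm or the gripper's body presses on something with over 40 N, if the wrist force passes 120 N, or if a joint passes its speed limit or range.

## Working session

There is one attempt and no reset: what is moved stays moved. The work goes in short steps, Python scripts to look and compute and a shell command to move; the robot and the scene stay as the last step left them, time stands still between calls to the robot, and variables do not carry over. Pictures are saved under pics/ and viewed, at most 10 in all, crops included, and the job is handed in when it is done.

```bash
mkdir -p pics
python3 - <<'E'
from bench import r
import cv2,numpy as np
for n in("top","scene"):
    cv2.imwrite(f"pics/{n}0.png",cv2.resize(r.grab_frame(n),(800,600),interpolation=cv2.INTER_CUBIC))
    m=r.camera_model(n);print(n,{k:np.round(v,3).tolist() for k,v in m.items()})
o=r.get_obs();print(o,r.grip_point_offset)
E
```

```text
top {'fx': 387.427, 'fy': 387.427, 'cx': 281.671, 'cy': 209.935, 'R': [[-0.015, -1.0, -0.006], [-0.995, 0.015, -0.098], [0.098, 0.004, -0.995]], 't': [0.035, 0.55, 0.884]}
scene {'fx': 411.931, 'fy': 411.931, 'cx': 283.382, 'cy': 214.977, 'R': [[-0.736, -0.677, 0.011], [-0.436, 0.462, -0.772], [0.517, -0.573, -0.636]], 't': [0.415, 0.276, 0.778]}
{'clock': 0.1, 'joints': array([ 1.14087654,  0.47772418,  0.02235439,  1.55634404, -0.01150218,
        1.10933099, -0.08308877]), 'qvel': array([-0.00140845, -0.00089413,  0.00011437, -0.0022615 , -0.00055134,
        0.00102557, -0.00043157]), 'tau': array([ 4.81543088e-03, -5.97754562e+01,  1.61272198e+00, -2.81952578e+01,
        1.25323894e-02,  5.00145456e-03,  3.83899726e-05]), 'tcp_pos': array([ 0.21330964, -0.63983916,  0.23042227]), 'orientation': array([-3.09939358e+00, -5.03104183e-01,  6.16041507e-04]), 'contact_force': array([0.6806598 , 0.08957831, 0.82795047]), 'moment': array([-0.000616  ,  0.04869975, -0.00308847]), 'gripper_force': 0.0, 'grip_width': 0.08516079914366455} 0.0187
```

View pics/top0.png

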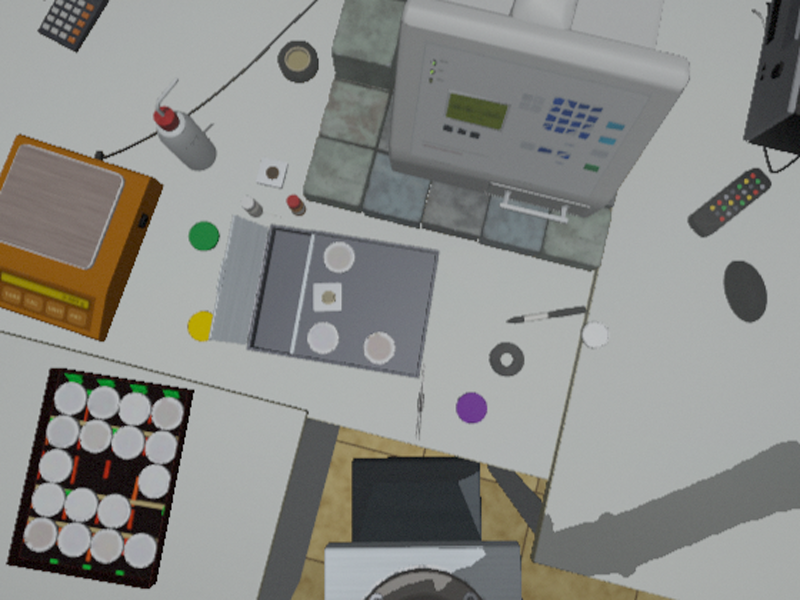

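View pics/scene0.png

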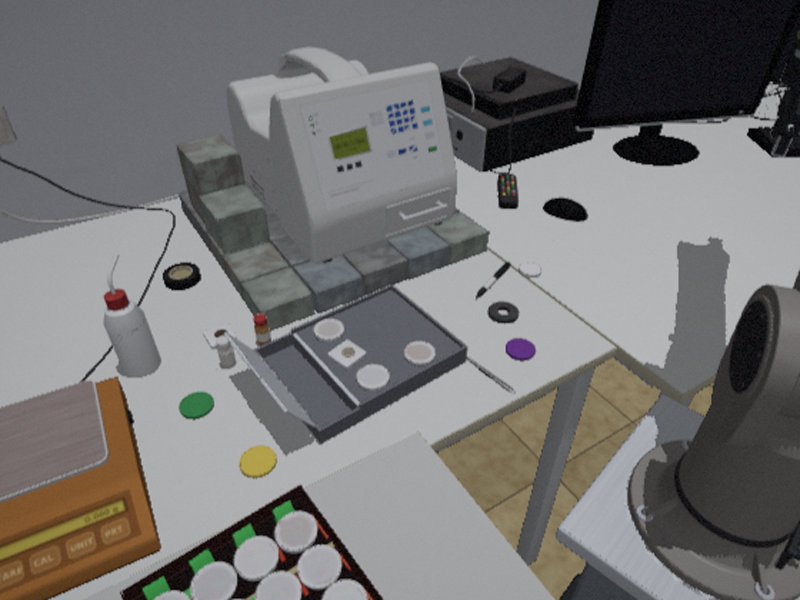

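The top view shows three white discs on the plate at (339,256), (323,337) and (379,347), and the card at (327,297). The lip runs (313,236)–(293,352), and the lid leans left of the tray.
Look-alikes: green (203,236), yellow (201,326), purple (471,408), empty holder (595,335), a card off the tray (272,173), and the discs in the rack at lower left. The targets are only the white discs on the plate.

Run:
```python
from bench import r
import cv2
f=r.grab_frame("top")[130:290,135:345]
cv2.imwrite("pics/crop.png",cv2.resize(f,None,fx=3.75,fy=3.75,interpolation=cv2.INTER_CUBIC))
```

```text
(no output)
```

View pics/crop.png

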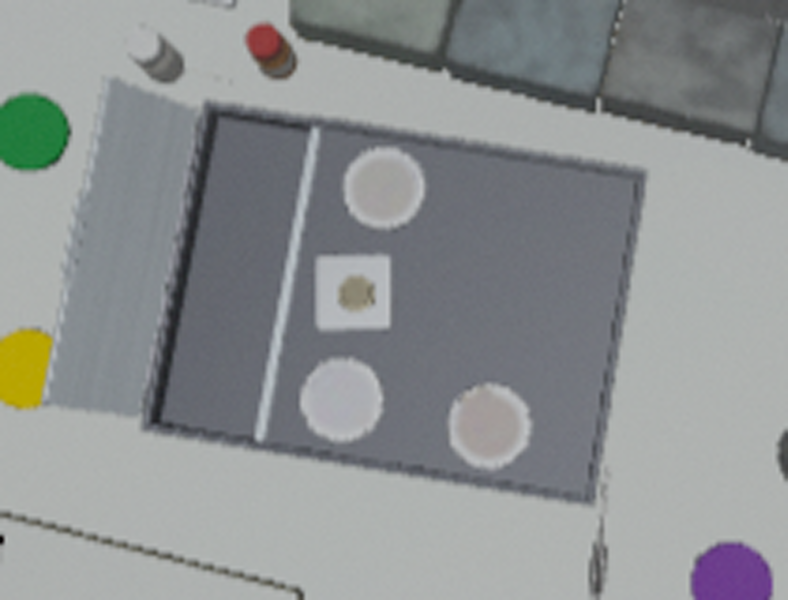

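The crop (3.75×) shows discs at (384,188), (342,399) and (489,426), and the card at (353,292). The lip runs (316,129)–(261,438). Right rim corners are (644,172) and (593,500); left corners are (208,103) and (146,430). The lid's free edge runs (107,80)–(46,403).

```bash
cat > h.py <<'E'
from bench import r
import numpy as np
def ray(n,u,v,z,s=1.0):
    m=r.camera_model(n);R=np.array(m["R"]);c=-R.T@np.array(m["t"])
    d=R.T@np.array([(u-m["cx"])/m["fx"],(v-m["cy"])/m["fy"],1]);return c+d*(z-c[2])/d[2]
def crop(u,v,z): return ray("top",135+u/3.75,130+v/3.75,z)
def proj(n,X):
    m=r.camera_model(n);p=np.array(m["R"])@X+m["t"];return m["fx"]*p[0]/p[2]+m["cx"],m["fy"]*p[1]/p[2]+m["cy"]
E
python3 - <<'E'
from h import *
# fit tray frame: corners of rim outer top z .038 ; tray half-x 106, y -214..71
T=np.array([[106,-214],[-106,-214],[106,71],[-106,71],[101,0],[-101,0]])/1e3
W=np.array([crop(644,172,.038),crop(593,500,.038),crop(208,103,.031),crop(146,430,.031),crop(316,129,.03),crop(261,438,.03)])[:,:2]
# +x tray sign: plate->trough is +y(left); x ahead
a=T.mean(0);b=W.mean(0)
U,S,V=np.linalg.svd((T-a).T@(W-b));M=(U@V).T;o=b-M@a
th=np.arctan2(M[1,0],M[0,0]);print("M",M.round(3),"th deg",np.degrees(th),"o",o,"det",np.linalg.det(M))
print("res mm",((T@M.T+o-W)*1e3).round(1).tolist())
np.savez("tray.npz",M=M,o=o)
for n,u,v,z in[("far",384,188,.0375),("near",342,399,.0375),("near2",489,426,.0375),("card",353,292,.04)]:
    w=crop(u,v,z)[:2];print(n,w.round(4),"tray mm",(M.T@(w-o)*1e3).round(1))
for th in(1.9,2.0,2.1,2.2,2.3,2.4):
    L=[]
    for x in(-98,98):
        p=np.array([x/1e3,.071-0+.074*np.cos(th)*-1]);w=np.r_[M@p+o,.033+.074*np.sin(th)]
        q=proj("top",w);L.append(((q[0]-135)*3.75,(q[1]-130)*3.75))
    print(th,np.round(L,0).tolist())
from scipy.spatial.transform import Rotation as Ro
print(Ro.from_rotvec(r.get_obs()["orientation"]).as_matrix().round(3))
E
```

```text
M [[ 0.985  0.174]
 [-0.174  0.985]] th deg -9.991979454880987 o [0.56376446 0.19158444] det 1.0000000000000002
res mm [[2.6, -4.2], [-3.7, -2.8], [2.0, 1.8], [-1.0, 1.9], [2.4, 1.1], [-2.4, 2.2]]
far [0.621  0.1292] tray mm [ 67.2 -51.5]
near [0.4898 0.1555] tray mm [-66.6 -48.3]
near2 [0.4719 0.0651] tray mm [ -68.5 -140.5]
card [0.5557 0.1483] tray mm [ -0.4 -44. ]
1.9 [[69.0, 410.0], [133.0, 78.0]]
2.0 [[58.0, 408.0], [122.0, 77.0]]
2.1 [[49.0, 407.0], [113.0, 77.0]]
2.2 [[41.0, 405.0], [105.0, 77.0]]
2.3 [[34.0, 404.0], [98.0, 78.0]]
2.4 [[29.0, 403.0], [92.0, 78.0]]
[[ 0.949  0.316 -0.001]
 [ 0.316 -0.949  0.001]
 [-0.    -0.001 -1.   ]]
```

```bash
A='[[0.08,0.142,0,-0.079,-1],[0.08,0.142,0,-0.079,-1],[0.08,0.142,0,-0.079,-1],[0.08,0.142,0,-0.079,-1],[0.08,0.142,0,-0.079,-1],[0.08,0.142,0,-0.079,-1],[0.08,0.142,0,-0.079,-1],[0.08,0.142,0,-0.078,-1]]' >/dev/null
python3 -m crank '[[0.08,0.142,0,-0.079,-1],[0.08,0.142,0,-0.079,-1],[0.08,0.142,0,-0.079,-1],[0.08,0.142,0,-0.079,-1],[0.08,0.142,0,-0.079,-1],[0.08,0.142,0,-0.079,-1],[0.08,0.142,0,-0.079,-1],[0.08,0.142,0,-0.078,-1]]' 20
python3 -m crank '[[0.08,0.142,0,0,-1],[0.08,0.142,0,0,-1],[0.08,0.142,0,0,-1],[0.08,0.142,0,0,-1],[0.08,0.142,0,0,-1],[0.08,0.142,0,0,-1],[0.08,0.142,0,0,-1],[0.08,0.142,0,0,-1]]'
python3 -m crank '[[0.08,0.142,0,0,-1],[0.08,0.142,0,0,-1],[0.08,0.142,0,0,-1],[0.08,0.142,0,0,-1],[0.08,0.142,0,0,-1],[0.08,0.142,0,0,-1],[0,0,0,0,-1],[0,0,0,0,-1]]'
```

```text
clock: 0.82
tcp_pos: [0.3419, -0.4116, 0.2312]
orientation: [-3.129, 0.278, 0.0]
contact_force: [0.9, 0.3, 0.3]
grip_width: -0.0001
gripper_force: 0.0
clock: 1.48
tcp_pos: [0.4698, -0.1845, 0.2313]
orientation: [3.13, -0.273, -0.0]
contact_force: [0.4, -0.4, 0.4]
grip_width: 0.0002
gripper_force: 0.0
clock: 2.15
tcp_pos: [0.5658, -0.0132, 0.2309]
orientation: [-3.13, 0.266, 0.001]
contact_force: [-1.1, -1.2, -0.3]
grip_width: -0.0001
gripper_force: 0.0
```

```bash
cat >> h.py <<'E'
d=np.load("tray.npz");M=d["M"];o=d["o"]
def to(x,y,z):
    p=r.get_obs()["tcp_pos"];w=np.r_[M@(np.array([x,y])/1e3)+o,z/1e3]
    print("tray now",(M.T@(p[:2]-o)*1e3).round(1),p[2].round(4),"-> units",((w-p)/.2).round(3))
E
python3 -m crank '[[0.075,0.145,0,0,-1],[0.075,0.145,0,0,-1],[0.075,0.145,0,0,-1],[0,0,-0.18,0,-1],[0,0,-0.18,0,-1],[0,0,-0.18,0,-1],[0,0,-0.18,0,-1],[0,0,-0.15,0,-1]]'
python3 -m crank '[[0,0,0,0,-1],[0,0,0,0,-1]]'
python3 - <<'E'
from h import *
import cv2
to(67,-108,33)
a=r.grab_frame("top")[130:290,135:345];b=r.grab_frame("scene")[190:310,150:360]
f=lambda i:cv2.resize(i,(395,300),interpolation=cv2.INTER_CUBIC)
cv2.imwrite("pics/p1.png",np.hstack([f(a),f(b)]))
E
```

```text
clock: 2.82
tcp_pos: [0.6092, 0.069, 0.0548]
orientation: [3.128, -0.276, -0.003]
contact_force: [0.8, 0.2, -0.4]
grip_width: -0.0001
gripper_force: 0.0
clock: 2.98
tcp_pos: [0.6091, 0.0696, 0.0563]
orientation: [3.128, -0.275, -0.006]
contact_force: [-0.1, 0.7, 0.9]
grip_width: -0.0001
gripper_force: 0.0
tray now [  65.8 -112.2] 0.0563 -> units [ 0.009  0.02  -0.116]
```

View pics/p1.png

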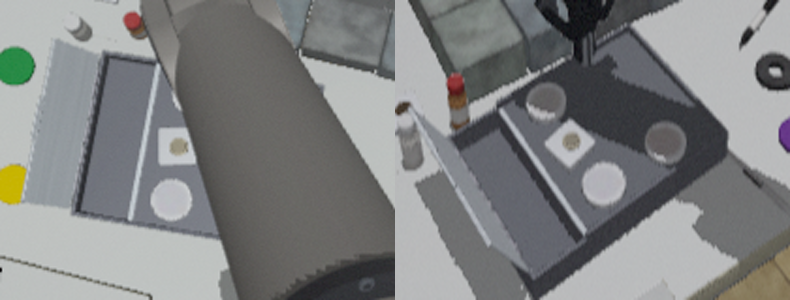

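The scene half shows the shut fingers at (588,55), standing on the away side of the far disc at (546,102), with free plate between them. I'll go down and sweep.

```bash
python3 -m crank '[[0.006,0,-0.06,0,-1],[0,0,-0.052,0,-1],[0,0,0,0,-1],[0.007,0.0394,0,0,-1],[0.007,0.0394,0,0,-1],[0.007,0.0394,0,0,-1],[0.007,0.0394,0,0,-1],[0.007,0.0394,0,0,-1]]'
python3 -m crank '[[0.007,0.0394,0,0,-1],[0.007,0.0394,0,0,-1],[0.007,0.0394,0,0,-1],[0.007,0.0394,0,0,-1],[0.007,0.0394,0,0,-1],[0.007,0.0394,0,0,-1],[0,0,0,0,-1]]'
python3 - <<'E'
from h import *
import cv2
to(67,-10,33)
a=r.grab_frame("top")[130:290,135:345];b=r.grab_frame("scene")[190:310,150:360]
f=lambda i:cv2.resize(i,(395,300),interpolation=cv2.INTER_CUBIC)
cv2.imwrite("pics/p2.png",np.hstack([f(a),f(b)]))
E
```

```text
clock: 3.75
tcp_pos: [0.619, 0.1124, 0.0352]
orientation: [-3.129, 0.271, -0.001]
contact_force: [-0.4, 0.0, -0.1]
grip_width: 0.0002
gripper_force: 0.1
clock: 4.33
tcp_pos: [0.6272, 0.161, 0.035]
orientation: [-3.128, 0.269, -0.001]
contact_force: [0.0, 0.3, 1.1]
grip_width: 0.0001
gripper_force: 0.0
tray now [ 67.8 -19.1] 0.035 -> units [ 0.004  0.046 -0.01 ]
```

View pics/p2.png

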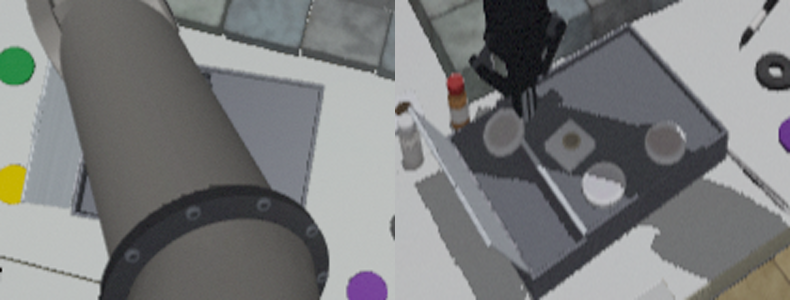

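The scene half shows the far disc pushed ahead of the fingers over the lip at (503,132), with the card and the other discs unmoved. I'll push it the rest of the way, then lift.

```bash
python3 -m crank '[[0.007,0.0394,0,0,-1],[0.007,0.0394,0,0,-1],[0.007,0.0394,0,0,-1],[0,0,0,0,-1],[-0.01,-0.04,0.06,0,-1],[0,0,0.16,0,-1],[0,0,0.16,0,-1],[0,0,0,0,-1]]'
python3 - <<'E'
from h import *
to(-67,-94,100);print(r.get_obs()["joints"].round(2))
E
```

```text
clock: 5.1
tcp_pos: [0.6332, 0.1738, 0.1183]
orientation: [-3.126, 0.275, -0.015]
contact_force: [2.2, 0.7, 0.2]
grip_width: -0.0002
gripper_force: 0.0
tray now [71.5 -5.5] 0.1183 -> units [-0.759 -0.316 -0.091]
[-0.19  0.57 -0.25  1.69  0.17  0.89 -2.25]
```

```bash
python3 -m crank '[[-0.095,-0.0395,0,0.154,-1],[-0.095,-0.0395,0,0.154,-1],[-0.095,-0.0395,0,0.154,-1],[-0.095,-0.0395,0,0.154,-1],[-0.095,-0.0395,0,0.154,-1],[-0.095,-0.0395,0,0.154,-1],[-0.095,-0.0395,0,0.154,-1],[-0.095,-0.0395,0,0.154,-1]]'
python3 -m crank '[[0,0,0,0.154,-1],[0,0,0,0.154,-1],[0,0,0,0.154,-1],[0,0,-0.06,0.154,-1],[0,0,-0.06,0.152,-1],[0,0,-0.07,0,-1],[0,0,0,0,-1],[0,0,0,0,-1]]'
python3 - <<'E'
from h import *
import cv2
to(-67,-94,60)
a=r.grab_frame("top")[130:290,135:345];b=r.grab_frame("scene")[210:300,190:347]
f=lambda i:cv2.resize(i,(395,300) if i.shape[0]>100 else (523,300),interpolation=cv2.INTER_CUBIC)
cv2.imwrite("pics/p3.png",cv2.resize(np.hstack([f(a)[:,:270],f(b)]),None,fx=1,fy=1))
from scipy.spatial.transform import Rotation as Ro
X=Ro.from_rotvec(r.get_obs()["orientation"]).as_matrix();print(X.round(2))
E
```

```text
clock: 5.77
tcp_pos: [0.4764, 0.109, 0.1115]
orientation: [2.893, 1.221, 0.001]
contact_force: [-0.1, -0.9, 0.6]
grip_width: -0.0001
gripper_force: 0.0
clock: 6.43
tcp_pos: [0.4769, 0.1096, 0.073]
orientation: [2.407, 2.018, -0.002]
contact_force: [-0.0, -0.2, -0.5]
grip_width: 0.0002
gripper_force: 0.0
tray now [-71.3 -95.8] 0.073 -> units [ 0.023  0.005 -0.065]
[[ 0.17  0.98  0.  ]
 [ 0.98 -0.17 -0.  ]
 [ 0.    0.   -1.  ]]
```

View pics/p3.png

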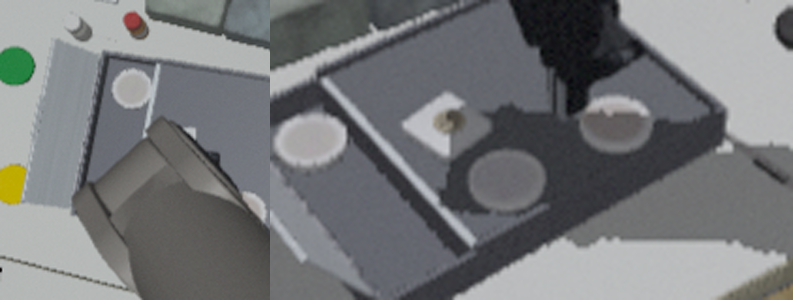

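The far disc lies flat in the trough at (311,139) in the right half. The fingers at (575,110) are above the gap between the two near-lane discs at (507,180) and (616,123).

```bash
python3 -m crank '[[0.023,0.005,-0.065,0,-1],[0,0,-0.065,0,-1],[0,0,-0.06,0,-1],[0,0,0,0,-1],[0.007,0.0394,0,0,-1],[0.007,0.0394,0,0,-1],[0.007,0.0394,0,0,-1],[0.007,0.0394,0,0,-1]]'
python3 -m crank '[[0.007,0.0394,0,0,-1],[0.007,0.0394,0,0,-1],[0.007,0.0394,0,0,-1],[0.007,0.0394,0,0,-1],[0.007,0.0394,0,0,-1],[0.007,0.0394,0,0,-1],[0.007,0.0394,0,0,-1],[0,0,0,0,-1]]'
python3 - <<'E'
from h import *
to(-67,0,34)
E
```

```text
clock: 7.2
tcp_pos: [0.4881, 0.1446, 0.0357]
orientation: [2.405, 2.021, 0.002]
contact_force: [0.1, -0.1, 0.1]
grip_width: 0.0002
gripper_force: 0.2
clock: 7.87
tcp_pos: [0.4976, 0.2009, 0.0352]
orientation: [-2.403, -2.022, -0.004]
contact_force: [-0.8, 0.7, -0.3]
grip_width: -0.0003
gripper_force: 0.0
tray now [-66.7  -2.3] 0.0352 -> units [ 0.001  0.011 -0.006]
```

```bash
python3 -m crank '[[0.004,0.03,0,0,-1],[0,0,0,0,-1],[0,-0.02,0.1,0,-1],[0,0,0.14,0,-1],[-0.021,-0.12,0,0,-1],[-0.021,-0.12,0,0,-1],[-0.021,-0.12,0,0,-1],[-0.021,-0.12,0,0,-1]]'
python3 -m crank '[[-0.021,-0.12,0,0,-1],[-0.021,-0.12,0,0,-1],[-0.021,-0.12,0,0,-1],[0,0,0,0,-1],[0,0,0,0,-1]]'
python3 - <<'E'
from h import *
import cv2
to(-68,-188,34)
a=r.grab_frame("top")[130:290,135:345];b=r.grab_frame("scene")[210:300,190:347]
f=lambda i:cv2.resize(i,(395,300) if i.shape[0]>100 else (523,300),interpolation=cv2.INTER_CUBIC)
cv2.imwrite("pics/p4.png",np.hstack([f(a)[:,:270],f(b)]))
E
```

```text
clock: 8.53
tcp_pos: [0.4808, 0.103, 0.0829]
orientation: [2.406, 2.02, -0.0]
contact_force: [0.9, 0.0, -0.0]
grip_width: -0.0
gripper_force: 0.0
clock: 8.95
tcp_pos: [0.4683, 0.0306, 0.0827]
orientation: [2.409, 2.016, -0.001]
contact_force: [-0.1, 0.2, -0.2]
grip_width: 0.0001
gripper_force: 0.0
tray now [ -66.1 -175.1] 0.0827 -> units [-0.02  -0.062 -0.243]
```

View pics/p4.png

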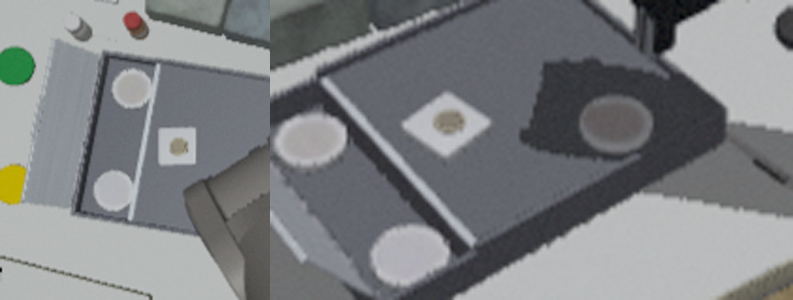

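Near disc lies flat in the trough at (410,253) in the right half, far disc at (311,139). The last disc at (616,123) and the card at (447,123) are unmoved. Next, the third sweep.

```bash
python3 -m crank '[[-0.02,-0.062,0,0,-1],[0,0,-0.12,0,-1],[0,0,-0.118,0,-1],[0,0,0,0,-1],[0.007,0.0394,0,0,-1],[0.007,0.0394,0,0,-1],[0.007,0.0394,0,0,-1],[0.007,0.0394,0,0,-1]]'
python3 -m crank '[[0.007,0.0394,0,0,-1],[0.007,0.0394,0,0,-1],[0.007,0.0394,0,0,-1],[0.007,0.0394,0,0,-1],[0.007,0.0394,0,0,-1],[0.007,0.0394,0,0,-1],[0.007,0.0394,0,0,-1],[0.007,0.0394,0,0,-1]]'
python3 -m crank '[[0.007,0.0394,0,0,-1],[0.007,0.0394,0,0,-1],[0.007,0.0394,0,0,-1],[0.007,0.0394,0,0,-1],[0,0,0,0,-1]]'
python3 - <<'E'
from h import *
to(-67,-38,34)
E
```

```text
clock: 9.72
tcp_pos: [0.4714, 0.0532, 0.0365]
orientation: [2.404, 2.021, 0.003]
contact_force: [-0.0, 0.0, -0.2]
grip_width: 0.0003
gripper_force: 0.1
clock: 10.38
tcp_pos: [0.482, 0.1143, 0.0359]
orientation: [2.405, 2.018, -0.001]
contact_force: [0.2, -4.1, 7.8]
grip_width: -0.0
gripper_force: 3.9
clock: 10.8
tcp_pos: [0.4879, 0.1479, 0.0361]
orientation: [2.404, 2.022, 0.003]
contact_force: [0.1, -1.4, 2.7]
grip_width: -0.0002
gripper_force: 1.2
tray now [-67.1 -56.2] 0.0361 -> units [ 0.016  0.089 -0.01 ]
```

An upward force appeared, so the tip may be riding on the disc's edge. I'll back off, lower it and look.

```bash
python3 -m crank '[[-0.007,-0.0394,0,0,-1],[-0.02,-0.115,0.15,0,-1],[-0.02,-0.115,0,0,-1],[0,0,0,0,-1],[0,0,0,0,-1]]'
python3 - <<'E'
from h import *
import cv2
to(-67,-100,32)
a=r.grab_frame("top")[130:290,135:345];b=r.grab_frame("scene")[210:300,190:347]
f=lambda i:cv2.resize(i,(395,300) if i.shape[0]>100 else (523,300),interpolation=cv2.INTER_CUBIC)
cv2.imwrite("pics/p5.png",np.hstack([f(a)[:,:270],f(b)]))
E
```

```text
clock: 11.22
tcp_pos: [0.4772, 0.0899, 0.0652]
orientation: [2.409, 2.016, -0.001]
contact_force: [-0.3, -0.1, -0.4]
grip_width: -0.0001
gripper_force: 0.0
tray now [ -67.6 -115.1] 0.0652 -> units [ 0.016  0.074 -0.166]
```

View pics/p5.png

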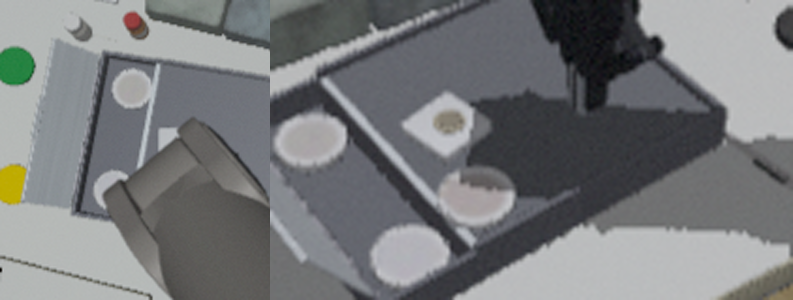

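Disc 13 is now at (476,195) in the right half, just behind the lip. The card is clear at (447,123) and the fingers are free of everything.

Run:
```python
from h import *
for n,u,v,z in[("near2",476,195,.037),("card",447,124,.04),("far",311,139,.013),("near",410,253,.013)]:
    w=ray("scene",190+(u-270)*.3002,210+v*.3,z)[:2];print(n,(M.T@(w-o)*1e3).round(1))
```

```text
near2 [-70.4 -22.2]
card [ -5.4 -42.1]
far [64.  29.5]
near [-68.1  29.2]
```

```bash
python3 -m crank '[[0.019,0.1,0,0,-1],[0.017,0.1,0,0,-1],[0,0,-0.06,0,-1],[0,0,-0.06,0,-1],[0,0,-0.04,0,-1],[0,0,0,0,-1],[0,0,0,0,-1]]'
python3 - <<'E'
from h import *
to(-67,-68,32.5)
E
```

```text
clock: 11.9
tcp_pos: [0.484, 0.1312, 0.0323]
orientation: [-2.406, -2.019, 0.004]
contact_force: [0.4, -0.3, 0.5]
grip_width: -0.0
gripper_force: 0.0
tray now [-68.1 -73.3] 0.0323 -> units [0.01  0.025 0.001]
```

```bash
python3 -m crank '[[0.007,0.0345,0,0,-1],[0.007,0.0345,0,0,-1],[0.007,0.0345,0,0,-1],[0.007,0.0345,0,0,-1],[0.006,0.0345,0,0,-1],[0.006,0.0345,0,0,-1],[0.006,0.0345,0,0,-1],[0.006,0.0345,0,0,-1]]'
python3 -m crank '[[0.006,0.0345,0,0,-1],[0.006,0.0345,0,0,-1],[0.006,0.0345,0,0,-1],[0,0,0,0,-1]]'
python3 - <<'E'
from h import *
to(-67,0,32.5)
E
```

```text
clock: 12.57
tcp_pos: [0.4954, 0.1881, 0.0334]
orientation: [-2.406, -2.021, -0.0]
contact_force: [0.6, -1.2, 0.1]
grip_width: -0.0001
gripper_force: 0.0
clock: 12.9
tcp_pos: [0.4991, 0.2101, 0.0335]
orientation: [-2.404, -2.022, -0.002]
contact_force: [-0.3, -0.4, 0.1]
grip_width: 0.0004
gripper_force: 0.0
tray now [-66.9   7. ] 0.0335 -> units [-0.007 -0.034 -0.005]
```

```bash
python3 -m crank '[[0,-0.02,0.1,0,-1],[0,0,0.14,0,-1],[0,-0.1,0.14,0,-1],[-0.02,-0.15,0.1,0,-1],[-0.02,-0.15,0,0,-1],[-0.02,-0.15,0,0,-1],[0,0,0,0,-1]]'
python3 - <<'E'
from h import *
import cv2
to(0,0,32.5)
a=r.grab_frame("top")[130:290,135:345];b=r.grab_frame("scene")[210:300,190:347]
f=lambda i:cv2.resize(i,(395,300) if i.shape[0]>100 else (523,300),interpolation=cv2.INTER_CUBIC)
cv2.imwrite("pics/p6.png",np.hstack([f(a)[:,:270],f(b)]))
E
```

```text
clock: 13.48
tcp_pos: [0.486, 0.0866, 0.1289]
orientation: [2.412, 2.009, -0.007]
contact_force: [0.4, -0.8, -0.2]
grip_width: -0.0002
gripper_force: 0.0
tray now [ -58.4 -116.9] 0.1289 -> units [ 0.389  0.525 -0.482]
```

View pics/p6.png

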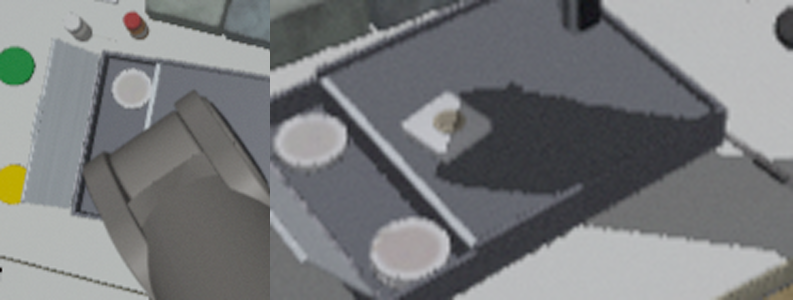

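Disc 13 has settled flat on top of the near disc in the trough, at (410,248). The far disc is at (311,139), and the card at (447,123) is unmoved. The stack tops out at about 21 mm, under the lid's 32 mm underside. Next, the lid: go over it to its outer side.

```bash
python3 -m crank '[[0,0,0.16,0,-1],[0,0,0.16,0,-1],[0,0,0.15,0,-1],[0.058,0.141,0,0,-1],[0.058,0.141,0,0,-1],[0.058,0.141,0,0,-1],[0.058,0.141,0,0,-1],[0.058,0.141,0,0,-1]]'
python3 -m crank '[[0.058,0.141,0,0,-1],[0.058,0.141,0,0,-1],[0.058,0.141,0,0,-1],[0.058,0.141,0,0,-1],[0,0,0,0,-1],[0,0,0,0,-1]]'
python3 - <<'E'
from h import *
to(0,150,75)
E
```

```text
clock: 14.25
tcp_pos: [0.5449, 0.2379, 0.2232]
orientation: [-2.404, -2.022, -0.001]
contact_force: [0.1, 1.0, 0.1]
grip_width: -0.0004
gripper_force: 0.0
clock: 14.75
tcp_pos: [0.5899, 0.3515, 0.2225]
orientation: [-2.399, -2.024, 0.0]
contact_force: [-0.6, -0.8, -0.4]
grip_width: 0.0001
gripper_force: 0.0
tray now [ -2.  162.1] 0.2225 -> units [-0.001 -0.061 -0.738]
```

```bash
python3 -m crank '[[0.01,0,-0.15,0,-1],[0,0,-0.15,0,-1],[0,0,-0.15,0,-1],[0,0,-0.15,0,-1],[0,0,-0.11,0,-1],[0,0,0,0,-1],[-0.007,-0.0394,0,0,-1],[-0.007,-0.0394,0,0,-1]]'
python3 -m crank '[[-0.007,-0.0394,0,0,-1],[-0.007,-0.0394,0,0,-1],[-0.007,-0.0394,0,0,-1],[-0.007,-0.0394,0,0,-1],[-0.007,-0.0394,0,0,-1],[-0.007,-0.0394,0,0,-1],[-0.007,-0.0394,0,0,-1],[-0.007,-0.0394,0,0,-1]]'
python3 - <<'E'
from h import *
to(0,45,80)
E
```

```text
clock: 15.42
tcp_pos: [0.5909, 0.3324, 0.083]
orientation: [-2.405, -2.021, -0.003]
contact_force: [0.5, -0.3, 0.4]
grip_width: 0.0001
gripper_force: 0.0
clock: 16.08
tcp_pos: [0.5791, 0.2679, 0.0812]
orientation: [2.406, 2.02, -0.0]
contact_force: [0.7, 1.3, -0.9]
grip_width: -0.0001
gripper_force: 0.6
tray now [ 1.8 77.8] 0.0812 -> units [-0.038 -0.16  -0.006]
```

```bash
python3 -m crank '[[-0.007,-0.0394,0,0,-1],[-0.007,-0.0394,0,0,-1],[-0.007,-0.0394,0,0,-1],[-0.007,-0.0394,0,0,-1],[-0.004,-0.022,-0.02,0,-1],[-0.004,-0.022,-0.02,0,-1],[-0.003,-0.017,-0.025,0,-1],[-0.003,-0.017,-0.025,0,-1]]'
python3 -m crank '[[-0.002,-0.01,-0.03,0,-1],[-0.002,-0.01,-0.03,0,-1],[-0.001,-0.005,-0.025,0,-1],[0,0,0,0,-1]]'
python3 - <<'E'
from h import *
to(0,22,35)
E
```

```text
clock: 16.75
tcp_pos: [0.5708, 0.2214, 0.0627]
orientation: [2.406, 2.02, -0.0]
contact_force: [0.7, 1.1, -0.4]
grip_width: 0.0001
gripper_force: 0.3
clock: 17.08
tcp_pos: [0.569, 0.2162, 0.0448]
orientation: [-2.405, -2.02, 0.003]
contact_force: [-0.0, 0.5, 0.4]
grip_width: 0.0004
gripper_force: 0.0
tray now [ 0.9 25.2] 0.0448 -> units [-0.007 -0.015 -0.049]
```

```bash
python3 -m crank '[[-0.003,-0.015,-0.02,0,-1],[-0.003,-0.015,-0.015,0,-1],[0,0,-0.012,0,-1],[0,0,-0.006,0,-1],[0,0,0,0,-1]]'
python3 -m crank '[[0,0,-0.005,0,-1],[0,0,0,0,-1]]'
```

```text
clock: 17.5
tcp_pos: [0.5686, 0.2106, 0.0354]
orientation: [-2.406, -2.02, 0.001]
contact_force: [-0.8, 0.1, 0.8]
grip_width: 0.0003
gripper_force: 0.0
clock: 17.67
tcp_pos: [0.5688, 0.2109, 0.0352]
orientation: [2.405, 2.02, 0.0]
contact_force: [-0.8, -0.9, 3.3]
grip_width: 0.0
gripper_force: 1.5
```

```bash
python3 -m crank '[[0,0,-0.008,0,-1],[0,0,-0.005,0,-1],[0,0,0,0,-1]]'
python3 -m crank '[[0,0,0.03,0,-1],[0,0,0.15,0,-1],[0,0,0.15,0,-1],[0,0,0.15,0,-1],[0,-0.15,0.1,0,-1],[-0.02,-0.18,0,0,-1],[-0.02,-0.18,0,0,-1],[-0.02,-0.18,0,0,-1]]'
python3 -m crank '[[-0.02,-0.18,0,0,-1],[-0.02,-0.18,0,0,-1],[-0.02,-0.18,0,0,-1],[-0.02,-0.18,0,0,-1],[-0.02,-0.18,0,0,-1],[0,0,0,0,-1],[0,0,0,0,-1]]'
python3 - <<'E'
from h import *
import cv2
to(0,22,35)
a=r.grab_frame("top")[130:290,135:345];b=r.grab_frame("scene")[190:310,150:360]
f=lambda i:cv2.resize(i,(395,300),interpolation=cv2.INTER_CUBIC)
cv2.imwrite("pics/p7.png",np.hstack([f(a),f(b)]))
E
```

```text
clock: 17.92
tcp_pos: [0.5689, 0.2109, 0.0348]
orientation: [2.405, 2.019, -0.0]
contact_force: [-8.1, -4.9, 24.2]
grip_width: 0.0002
gripper_force: 12.1
clock: 18.58
tcp_pos: [0.5567, 0.0717, 0.1488]
orientation: [2.404, 2.021, 0.002]
contact_force: [1.4, -0.2, 0.1]
grip_width: 0.0
gripper_force: 0.0
clock: 19.17
tcp_pos: [0.5362, -0.1101, 0.1479]
orientation: [2.411, 2.014, -0.001]
contact_force: [-0.2, 0.4, -0.1]
grip_width: -0.0003
gripper_force: 0.0
tray now [  25.2 -301.9] 0.1479 -> units [ 0.157  1.617 -0.565]
```

View pics/p7.png

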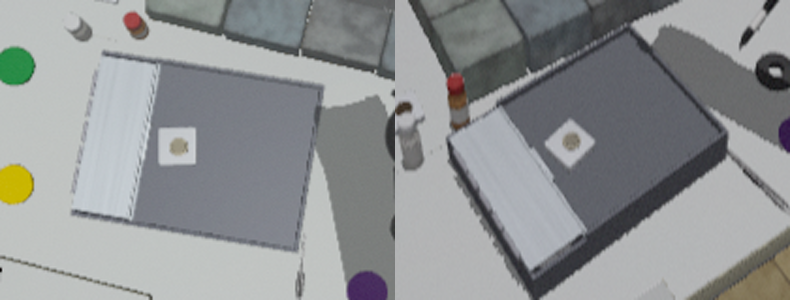

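The lid lies shut over the trough, spanning (75–158, 55–218) in the top half. It resisted firmly at 24 N with the tip at 34.8 mm. The card is unmoved at (178,146), and the vials, tweezers and marker look untouched, with the robot clear.

```bash
python3 -c "
from bench import r
print(r.hand_in())"
```

```text
the job is handed in; nothing more can be done
None
```

The job is handed in: all three discs are in the trough, with disc_13 lying on top of the other disc from its lane. The lid is pushed fully shut and the card is where it was. While I was sweeping disc_13 the fingertip briefly rode up on its edge with about 8 N, so I backed off and swept again lower.

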